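# Lock the cup in the shaker and switch it on

### The job

Get the drink shaker going, only by pushing: push the steel cup along its channel until it is fully home against the stop, then flip the clamp lever over so that it snaps down locked across the channel behind the cup, then flip the long toggle lever of the motor switch to on (away from the robot). Do not lift or tip the cup, leave the short-levered ice crusher switch off, and do not disturb the jar, the can or the mug.

Things in the scene. Friction and masses are not known exactly. Their poses are not given: they have to be found in the camera images.
- shaker: fixed cup shaker: steel deck 150 mm wide, 10 mm thick, x -120 to +80 mm; two rails along x (inner faces y = +-38 mm, outer +-44, tops 44 mm above the counter) form a channel open at -x; white motor housing behind, 140 mm wide, 95 high, x 82 to 192. Origin: on the counter under the channel's middle line; x runs along the channel from its open end towards the stop, z up
- cup_home (a point): where the middle of the cup's underside is when the cup is fully home, its wall against the rubber stop that closes the channel: (40, 0, 10) mm in the shaker's frame; the stop's face is at x = 75 mm, y -30 to +30, z 12 to 90
- cup: loose open steel cup, straight-sided, 70 mm across, 80 mm high, 3 mm wall, about 0.22 kg, standing upright on the deck between the rails, short of the stop. Origin: centre of its underside; it slides along the channel with a push of about 1 to 2 N and stays where it is left
- clamp (a joint): the clamp: steel bar 10 mm thick, pivot along the shaker's x at (-12, 52, 50) mm in its frame on a 62 mm high post beside the +y rail. 0 = open, leaning 45 deg outward (+y); 0.785 upright; 2.356 = locked, level across the channel on the cup's -x side. Over-centre action: snaps to either end from about 1.0 rad; takes about 4 N at the knob. If the cup is only part way in, the bar lands on it and cannot lock
- clamp_knob (a point): centre of the black ball knob (20 mm across) on the clamp bar, 112 mm from its pivot; open it is at (-12, 131, 129) mm in the shaker's frame, upright 162 mm above the counter, locked at (-12, -60, 50) mm
- motor_box: fixed grey switch box 90 x 70 x 45 mm (x, y, z) on the counter, on its top a steel toggle lever, the longer one (60 mm to the centre of its 14 mm ball end, shaft 10 mm thick): the shaker's motor switch. Origin: centre of the underside; x points away from the robot at yaw 0. The lever pivots about the box's y axis at (0, 0, 45) mm: leaning to -x is off, to +x on. Left or right of the shaker, the other box opposite.
- motor_switch (a joint): the long motor lever: 0 = off, leaning 0.4 rad to the box's -x; 0.8 = on, leaning 0.4 rad to its +x; over-centre action: it snaps either way from 0.4 and rests only at the two ends. Flipping takes about 3 N at its end.
- motor_switch_tip (a point): centre of the long motor lever's ball end
- crusher_box: fixed grey switch box 90 x 70 x 45 mm (x, y, z) on the counter, on its top a steel toggle lever, the shorter one (28 mm to the centre of its 14 mm ball end): the ice crusher's switch. Origin: centre of the underside; x points away from the robot at yaw 0. The lever pivots about the box's y axis at (0, 0, 45) mm: leaning to -x is off, to +x on. Not part of the job.
- crusher_switch (a joint): the short ice crusher lever, not part of the job: 0 = off, leaning 0.4 rad to the box's -x; 0.8 = on, leaning 0.4 rad to its +x; over-centre action: it snaps either way from 0.4 and rests only at the two ends. 
- jar: bystander: amber jar, 68 mm across, 100 mm high, origin at the centre of its underside
- can: bystander: closed can with a pale paper label, 66 mm across, 90 mm high, origin at the centre of its underside
- mug: bystander: white mug, 72 mm across with a handle to its +y, 90 mm high, origin at the centre of its underside

How it is judged (in metres and radians):
On the way, in this order (a step that is already met when the one before it is completed fails the run):
1. the cup is home against the stop (within 10 mm), upright on the deck (x of cup in the frame of shaker above 0.03 m and angle between cup's own z axis and vertical below 0.1 rad and z of cup in the frame of shaker below 0.016 m), for 0.2 s.
2. the clamp is snapped over and locked behind the cup (all of step 1 and value of joint clamp above 2.2 rad), for 0.2 s.
3. the long motor switch is flipped on (value of joint motor_switch above 0.7 rad), for 0.2 s.
At the end, for the whole second after the job is handed in: the cup stands upright on the deck within 10 mm of home against the stop, at rest; the clamp is locked (joint above 2.2 rad); the motor switch is on (above 0.7 rad); the crusher switch is still off (all of step 2 and value of joint motor_switch above 0.7 rad and value of joint crusher_switch below 0.1 rad and linear speed of cup below 0.02 m/s); the robot touches nothing.
It fails at once if the cup is lifted off the deck (over 15 mm) (z of cup in the frame of shaker above 0.025 m).
It fails at once if the cup is tipped (angle between cup's own z axis and vertical above 0.35 rad).
It fails at once if the ice crusher switch is flipped (value of joint crusher_switch above 0.4 rad).
It fails at once if the jar, the can or the mug is moved more than 30 mm (distance of any of jar, can, mug from where it was at the start of the episode above 0.03 m).
It also fails if it takes over 61 s, if anything falls off the work surface, if the arm or the gripper's body presses on something with over 40 N, if the wrist force passes 120 N, or if a joint passes its speed limit or range.

### The arm

A 7-joint arm with a two-finger parallel gripper is mounted at the origin on the work surface. World frame = base frame: x ahead of the robot, y to its left, z up, the work surface at z = 0. Lengths are in m, angles in degrees, forces in N, time in s.
With the tool pointing down it reaches from about 0.425 to 0.875 m from the base axis. Payload 4.7 kg.
Tool frame: the origin (TCP) lies on the centre line of the jaws, within the pads' length; the fingertips stand 8 mm ahead of it and the grasp point (between the pads) lies 11 mm behind it; z points along the fingers, y is the direction in which the jaws open and shut (so a half turn about z gives the same grasp; the last joint's range is limited). The gripper opens to 87 mm and grips with 3 to 60 N. Pads are 19 mm wide; open, the fingers measure 117 mm over their backs; the gripper's body (75 mm by 190 mm) begins 51 mm behind the grasp point.
Start: joints at [66.984, 18.392, -4.016, 83.108, 1.295, 78.541, -3.26], TCP at [0.263, -0.595, 0.231] pointing down, gripper open.
Joint ranges: [-163.93, 163.93], [-17.29, 119.83], [-79.2, 71.16], [3.27, 140.29], [-89.18, 269.18], [5.43, 117.66], [-154.24, 154.24]. Speed limits (degrees/s): [147.25, 147.25, 180, 180, 180, 180, 180].

### API

Orientations are given as [roll, pitch, yaw] about the fixed x, y, z axes, in that order (R = Rz(yaw) Ry(pitch) Rx(roll)).
In Python, from cell import env gives the robot as it stands. The module is installed in compiled form; this text tells all that it offers.
- The arm moves only by the tool move_arm, never from a script. Its argument "steps" is a list of rows, each a list of 2 entries, a list of its own where there are three numbers: the shift along the tool's x, y, z in m, then the turn about the tool's z in rad. A call has 1 to 20 rows; each row is the pose to reach, as a shift and turn from the pose commanded when the call began, along the tool's axes at that moment; what a row does not reach only later rows make up. A row lasts 1/8 s, in which the tool goes at most 62.5 mm and 10.7 degrees, less where a joint would pass 70% of its speed; a pose out of reach is approached as far as the arm can. A call with a gripper value outside its range is refused whole. "hand" is the closure, from -1 (fully open) to 1 (shut), set as the call begins (left out, the last holds). The fingers move at their own pace and stop on an object; "squeeze" is the grip in N (left out, the last holds). Time passes only in rows, so rows that repeat a pose let the fingers close. It gives the time, the measured TCP pose, the force and the opening at its end, in the units of the state.
- env.get_obs(): the state, without advancing time (a new reading comes with each control period).
- env.read_camera(name): name is "scene" or "top"; returns (picture, depth): 400x640x3 uint8, red, green, blue; 400x640 float32, m along the optical axis (not along the pixel's ray), 0 where there is no reading.
- env.calibration(name): a dict with "intrinsics" (3x3 intrinsics, pixels), "position" and "orientation" of the camera in the world. Camera axes: x right, y up, looking along -z (the intrinsics and any distortion apply to the point x, -y, -z); pixel columns grow to the right and rows downward; lengths in m; the calibration is good to about 2 mm. A picture is of the moment at which its call begins. calibration takes no time and is no camera call.
- env.sign_off(): hands the job in, once; it reports no verdict.
Trained networks look in the newest picture that a camera, given by its name, has taken for a name from the list of things; names that differ only in an ending like _2 or _b are one class to them, and where a whole thing is asked for, a point or a joint stands for the part that bears it (a point fixed in the world has none). Each returns a list of dicts, best first, with "conf" (0 to 1); they miss things now and then, are a little off and sometimes report something else, mostly with a low value. They report only what shows in the picture. A call takes as long as a camera call.
- env.cut_out(camera, query): "region" (400x640 bool, what is visible of it) and "uv" ([column, row] in pixels, amid what is visible of it).
The state is a dict: "time_s": time; "qpos": joint angles; "joint_velocities": joint speeds; "effort": joint torques, N m; "tool_pos": TCP position; "tool_rot": TCP orientation; "force": force on the tool from outside, world axes, zero at the start; "wrist_torque": the same for the moment, N m; "grip_width": finger opening in m.
Only numpy, scipy, OpenCV 4.12 (cv2) and the standard library are available. Lean on these libraries where they do the work, as an engineer would, in place of code of your own. Each camera call takes 0.05 s, during which the arm holds its last target. There are 200 camera calls.

## Working session

There is one attempt and no reset: what is moved stays moved. The work goes in short steps, Python scripts to look and compute and a tool call to move; the robot and the scene stay as the last step left them, time stands still between calls to the robot, and variables do not carry over. Pictures are saved under pics/ and viewed, about 8 in all and at most 12, crops included, and the job is handed in when it is done.

Besides the shell and the picture viewer there is one more tool, called after "Emit:" as a command line: name --argument value ..., lists and objects as JSON in quotes. move_arm: Moves the arm, as the interface text tells. Its arguments: {"type":"object","properties":{"steps":{"type":"array"},"hand":{"type":"number"},"squeeze":{"type":"number"}},"required":["steps"]}

```bash
mkdir -p pics; cat > h.py <<'E'
import numpy as np, cv2
from cell import env
from scipy.spatial.transform import Rotation as R
def look(n):
    im,d=env.read_camera(n); return im,d
def cam(n):
    c=env.calibration(n); o=np.array(c["orientation"],float)
    M=o if o.shape==(3,3) else (R.from_euler('xyz',o,degrees=True).as_matrix() if o.size==3 else None)
    return np.array(c["intrinsics"]),np.array(c["position"]),M,c
def cloud(n,d):
    K,p,M,_=cam(n); v,u=np.mgrid[:400,:640]
    P=np.stack([(u-K[0,2])/K[0,0]*d,-(v-K[1,2])/K[1,1]*d,-d],-1)
    W=P@M.T+p; W[d<=0]=np.nan; return W
def proj(n,X):
    K,p,M,_=cam(n); c=(np.atleast_2d(X)-p)@M
    return np.stack([K[0,2]+K[0,0]*c[:,0]/-c[:,2],K[1,2]-K[1,1]*c[:,1]/-c[:,2]],-1)
E
python3 - <<'E'
from h import *
print(env.get_obs())
for n in("top","scene"):
    im,d=look(n); cv2.imwrite(f"pics/{n}0.png",im[...,::-1]); print(cam(n)[3])
    W=cloud(n,d)
    for q in["shaker","cup","clamp","clamp_knob","motor_box","motor_switch_tip","crusher_box","jar","can","mug"]:
        for r in env.cut_out(n,q)[:2]:
            P=W[r["region"]]; P=P[~np.isnan(P[:,0])]
            if len(P): print(n,q,round(r["conf"],2),np.round(r["uv"]),len(P),np.round(np.median(P,0),3),np.round(np.percentile(P,2,0),3),np.round(np.percentile(P,98,0),3))
E
```

```text
{'time_s': 0.0, 'qpos': array([66.9852985 , 18.43739588, -4.01588204, 83.17430167,  1.29820663,
       78.53986979, -3.26008825]), 'joint_velocities': array([-0.0466123 , -0.0750529 , -0.02656864,  0.0124179 , -0.00414481,
        0.10437122,  0.01367785]), 'effort': array([ 1.11367656e-04, -4.91289175e+01, -4.04097140e-01, -3.12528670e+01,
       -6.38931803e-02,  4.37049405e-02,  1.60246013e-04]), 'tool_pos': array([ 0.26226561, -0.59416483,  0.22948567]), 'tool_rot': array([-1.79893854e+02,  8.72895550e-03,  2.38253303e+01]), 'force': array([0.2401926 , 0.37975393, 0.13746544]), 'wrist_torque': array([-0.05960088, -0.01654452, -0.01254358]), 'grip_width': 0.08725906594176606}
{'intrinsics': array([[466.42592114,   0.        , 321.06763769],
       [  0.        , 466.42592114, 198.70879778],
       [  0.        ,   0.        ,   1.        ]]), 'position': array([0.33191257, 0.01515996, 1.06747288]), 'orientation': array([ 1.26406676e+01,  3.01732407e-02, -9.81235036e+01])}
top shaker 0.74 [333. 189.] 8013 [ 0.593 -0.048  0.04 ] [ 0.421 -0.117  0.006] [0.716 0.033 0.099]
top shaker 
[... 1821 characters left out ...]
scene motor_box 0.73 [423. 163.] 1262 [0.557 0.318 0.042] [ 0.506  0.293 -0.001] [0.593 0.362 0.092]
scene motor_switch_tip 0.49 [424. 145.] 100 [0.534 0.327 0.081] [0.518 0.323 0.045] [0.548 0.336 0.105]
scene crusher_box 0.82 [174. 270.] 1578 [ 0.505 -0.321  0.043] [ 0.448 -0.359 -0.   ] [ 0.536 -0.283  0.069]
scene crusher_box 0.23 [448. 203.] 1169 [0.693 0.269 0.075] [0.658 0.253 0.006] [0.716 0.309 0.101]
scene jar 0.94 [448. 203.] 1130 [0.693 0.268 0.075] [0.659 0.253 0.007] [0.716 0.307 0.101]
scene can 0.59 [248. 344.] 1305 [ 0.74  -0.259  0.088] [ 0.703 -0.289  0.001] [ 0.761 -0.229  0.092]
scene mug 0.9 [336. 123.] 1116 [0.338 0.194 0.055] [ 0.294  0.159 -0.001] [0.368 0.266 0.089]
```

View pics/top0.png

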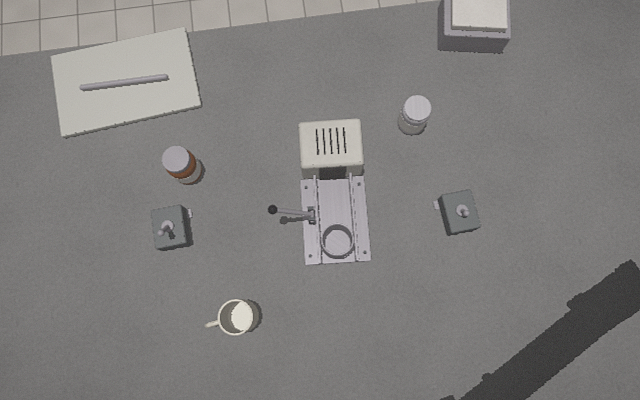

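View pics/scene0.png

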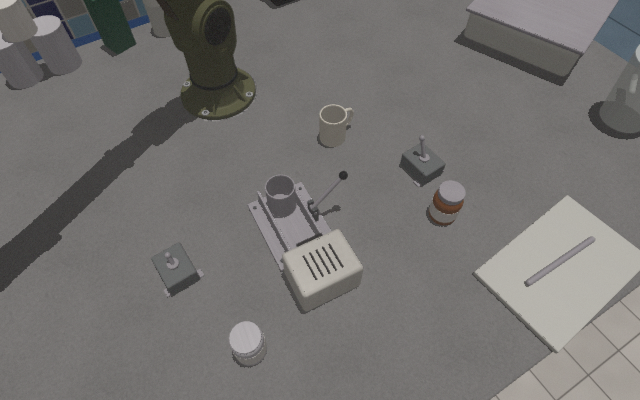

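Top view: the shaker is mid-picture with the housing at (331,145), the cup near the open end at (338,240) and the clamp knob at (272,209). The long-lever motor box is at (171,227) and the crusher box at (459,212). The scene view agrees, with the tall lever at (423,145). Next I'll fit the poses.

```bash
python3 - <<'E'
from h import *
C=[]
for n in("top","scene"):
    im,d=look(n); C.append(cloud(n,d).reshape(-1,3))
def rect(P,s):
    r=cv2.minAreaRect((P[:,:2]*1000).astype(np.float32)); b=cv2.boxPoints(r); print(s,len(P),np.round(r[0],1),np.round(r[1],1),round(r[2],2))
def sel(P,x,y,z): return P[(P[:,0]>x[0])&(P[:,0]<x[1])&(P[:,1]>y[0])&(P[:,1]<y[1])&(P[:,2]>z[0])&(P[:,2]<z[1])]
for n,P in zip(("top","scene"),C):
    print(n)
    rect(sel(P,(.55,.85),(-.18,.1),(.088,.102)),"housing top")
    rect(sel(P,(.35,.85),(-.18,.02),(.006,.014)),"deck")
    rect(sel(P,(.48,.62),(.26,.40),(.040,.049)),"motor box")
    rect(sel(P,(.42,.56),(-.4,-.25),(.040,.049)),"crusher box")
    rect(sel(P,(.4,.55),(-.09,.02),(.082,.094)),"cup rim")
    for s,b in(("knob",((.45,.6),(.03,.2),(.12,.16))),("mtip",((.45,.62),(.26,.4),(.094,.12))),("mlever",((.48,.62),(.28,.38),(.06,.085))),("ctip",((.42,.56),(-.4,-.25),(.064,.09)))):
        q=sel(P,*b); print(s,len(q),np.round(q.min(0),3),np.round(q.max(0),3),np.round(q.mean(0),3))
E
```

```text
top
housing top 2986 [667.  -54.5] [139.4 115.9] 85.77
deck 3424 [603.4 -76. ] [191.9 442.8] 89.79
motor box 1112 [545.7 327.9] [90.1 70.8] 3.25
crusher box 1104 [ 488.7 -322.6] [90.5 70.7] 2.25
cup rim 162 [458.7 -36.4] [67.6 68.6] 81.34
knob 85 [0.523 0.073 0.12 ] [0.541 0.097 0.141] [0.532 0.086 0.134]
mtip 37 [0.516 0.321 0.096] [0.527 0.333 0.107] [0.522 0.326 0.104]
mlever 18 [0.528 0.322 0.062] [0.542 0.329 0.085] [0.537 0.324 0.073]
ctip 36 [ 0.472 -0.329  0.065] [ 0.485 -0.316  0.08 ] [ 0.478 -0.323  0.075]
scene
housing top 3222 [669.5 -53.3] [139.4 117.2] 85.88
deck 1989 [571.4 -50.1] [140.5 313.7] 86.39
motor box 670 [548.  329.5] [90.2 71.7] 3.17
crusher box 1081 [ 490.3 -321.1] [91.3 69.8] 3.02
cup rim 187 [460.3 -35.2] [68.5 70.1] 75.63
knob 75 [0.526 0.073 0.12 ] [0.545 0.098 0.14 ] [0.537 0.086 0.132]
mtip 29 [0.52  0.321 0.095] [0.532 0.334 0.106] [0.526 0.327 0.102]
mlever 40 [0.529 0.324 0.06 ] [0.547 0.333 0.085] [0.538 0.328 0.073]
ctip 41 [ 0.474 -0.328  0.064] [ 0.486 -0.316  0.079] [ 0.481 -0.321  0.073]
```

```bash
cat >> h.py <<'E'
O=np.array([.534,-.044]); A=np.radians(-4.2)
def S(x,y): return O+np.array([x*np.cos(A)-y*np.sin(A), x*np.sin(A)+y*np.cos(A)])/1000
def shift(p,yaw,*targets):
    y=np.radians(yaw); 
    for t in targets:
        D=np.array(t[:3])-p; print(np.round(t,3),"->",np.round([D[0]*np.cos(y)+D[1]*np.sin(y),D[0]*np.sin(y)-D[1]*np.cos(y),-D[2]],3), "turn",[round(-np.radians(t[3]-yaw),3)] if len(t)>3 else "")
E
python3 -c "
from h import *
shift([.263,-.595,.231],23.8,[.4615,-.036,.2,85.8])"
```

```text
[ 4.62e-01 -3.60e-02  2.00e-01  8.58e+01] -> [ 0.407 -0.431  0.031] turn [np.float64(-1.082)]
```

Emit:
move_arm --steps '[[[0.041, -0.043, 0.0], -0.11], [[0.081, -0.086, 0.0], -0.22], [[0.122, -0.129, 0.0], -0.33], [[0.163, -0.172, 0.0], -0.44], [[0.204, -0.216, 0.0], -0.55], [[0.244, -0.259, 0.0], -0.66], [[0.285, -0.302, 0.0], -0.77], [[0.326, -0.345, 0.0], -0.88], [[0.366, -0.388, 0.0], -0.99], [[0.407, -0.431, 0.015], -1.082], [[0.407, -0.431, 0.031], -1.082], [[0.407, -0.431, 0.031], -1.082], [[0.407, -0.431, 0.031], -1.082], [[0.407, -0.431, 0.031], -1.082]]' --hand 1 --squeeze 20

```text
time_s: 2.95
tool_pos: [0.461, -0.0373, 0.2002]
tool_rot: [179.9, 0.0, 85.7]
force: [-0.8, 0.5, 1.1]
grip_width: 0.0005
```

```bash
python3 - <<'E'
from h import *
o=env.get_obs(); print(o['time_s'],o['tool_pos'],o['tool_rot'],o['grip_width'],o['force'],o['qpos'])
im,d=look("scene"); cv2.imwrite("pics/s1.png",cv2.resize(im[60:360,120:520,::-1],(800,600)))
E
```

```text
2.95 [ 0.46095703 -0.03727172  0.20015382] [1.79942005e+02 2.43160175e-02 8.56710222e+01] 0.0004526956164171021 [-0.75061175  0.54695666  1.10686756] [ 38.74136725  -2.67911542 -36.02896687 109.90201174  -1.62734589
  72.21459102  -1.0911283 ]
```

View pics/s1.png

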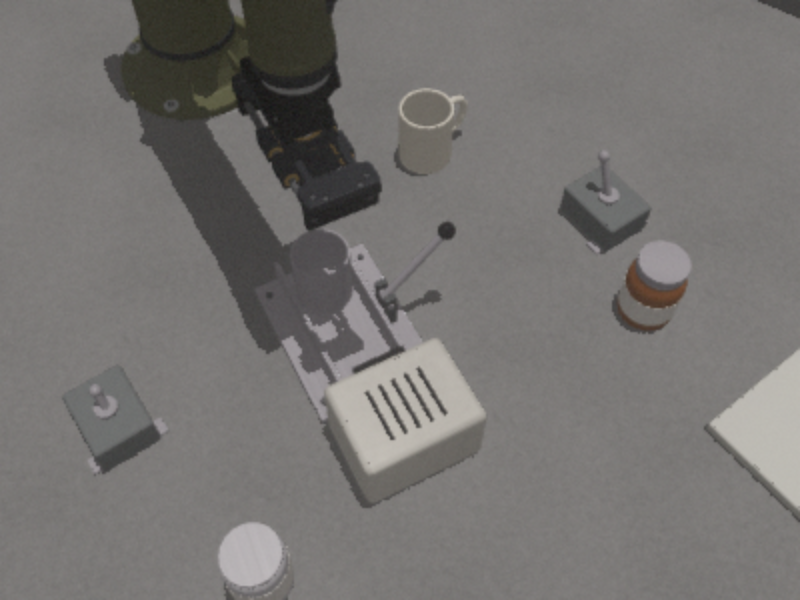

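The gripper hangs above the cup with its narrow side across the channel, clear of the clamp, whose knob is at (447,230) in the crop. I'll lower the closed fingers into the cup and push its inner front wall.

Emit:
move_arm --steps '[[[0, 0, 0.03], 0], [[0, 0, 0.06], 0], [[0, 0, 0.09], 0], [[0, 0, 0.115], 0], [[0, 0, 0.135], 0], [[0, 0, 0.153], 0], [[0, 0, 0.153], 0], [[0, 0, 0.153], 0]]'

```text
time_s: 4.0
tool_pos: [0.4614, -0.0363, 0.0473]
tool_rot: [179.9, 0.0, 85.8]
force: [-0.1, 0.6, 0.4]
grip_width: 0.0004
```

Emit:
move_arm --steps '[[[0, 0.007, 0], 0], [[0, 0.014, 0], 0], [[0, 0.02, 0], 0], [[0, 0.026, 0], 0], [[0, 0.032, 0], 0], [[0, 0.038, 0], 0], [[0, 0.044, 0], 0], [[0, 0.05, 0], 0], [[0, 0.056, 0], 0], [[0, 0.062, 0], 0], [[0, 0.068, 0], 0], [[0, 0.074, 0], 0], [[0, 0.08, 0], 0], [[0, 0.086, 0], 0], [[0, 0.092, 0], 0], [[0, 0.098, 0], 0], [[0, 0.104, 0], 0], [[0, 0.11, 0], 0], [[0, 0.115, 0], 0], [[0, 0.115, 0], 0]]'

```text
time_s: 6.5
tool_pos: [0.5758, -0.0443, 0.0466]
tool_rot: [180.0, -0.0, 85.8]
force: [-1.8, -0.7, 1.0]
grip_width: 0.0004
```

Emit:
move_arm --steps '[[[0, 0.003, 0], 0], [[0, 0.006, 0], 0], [[0, 0.009, 0], 0], [[0, 0.012, 0], 0], [[0, 0.013, 0], 0], [[0, 0.014, 0], 0], [[0, 0.014, 0], 0]]'

```text
time_s: 7.38
tool_pos: [0.5845, -0.045, 0.0461]
tool_rot: [-179.4, 0.1, 85.8]
force: [-14.6, 0.7, 12.0]
grip_width: 0.0004
```

Emit:
move_arm --steps '[[[0, -0.008, 0], 0], [[0, -0.018, 0], 0], [[0, -0.026, 0], 0], [[0, -0.026, 0], 0], [[0, -0.026, -0.03], 0], [[0, -0.026, -0.06], 0], [[0, -0.026, -0.1], 0], [[0, -0.026, -0.15], 0], [[0, -0.086, -0.18], 0], [[0, -0.146, -0.18], 0], [[0, -0.146, -0.18], 0], [[0, -0.146, -0.18], 0]]'

```text
time_s: 8.88
tool_pos: [0.4447, -0.035, 0.2272]
tool_rot: [179.8, 0.1, 85.8]
force: [-0.1, 0.3, -0.1]
grip_width: 0.0005
```

```bash
python3 - <<'E'
from h import *
o=env.get_obs(); print(o['time_s'],o['tool_pos'],o['tool_rot'],o['force'])
for n in("top","scene"):
    im,d=look(n); W=cloud(n,d); P=W.reshape(-1,3)
    q=P[(P[:,0]>.5)&(P[:,0]<.625)&(abs(P[:,1]+.047)<.05)&(P[:,2]>.075)&(P[:,2]<.1)]
    r=cv2.minAreaRect((q[:,:2]*1000).astype(np.float32)) if len(q) else None
    print(n,len(q),r,q.min(0),q.max(0))
    for r in env.cut_out(n,"cup")[:1]:
        p=W[r["region"]];p=p[~np.isnan(p[:,0])];print(r["conf"],r["uv"],np.percentile(p,[2,50,98],axis=0).round(3).tolist())
    for c in env.cut_out(n,"clamp_knob")[:1]: print("knob",c["conf"],c["uv"])
    if n=="scene": cv2.imwrite("pics/s2.png",cv2.resize(im[130:330,200:466,::-1],(798,600)))
E
```

```text
8.875 [ 0.4446983  -0.03502904  0.22724435] [1.79843999e+02 6.74603993e-02 8.58016615e+01] [-0.10720449  0.33350887 -0.10961543]
top 2 ((623.784423828125, 2.760812997817993), (1.248470664024353, 0.0), 167.84002685546875) [0.62317421 0.00262932 0.09008611] [0.62439464 0.0028923  0.09351418]
knob 0.73 [282.3, 211.3]
scene 460 ((574.257080078125, -48.7508430480957), (101.52159118652344, 97.97381591796875), 1.144003987312317) [ 0.52328085 -0.09689496  0.07510284] [0.62495822 0.0012233  0.09639422]
0.58 [296.3, 225.6] [[0.525, -0.078, 0.013], [0.544, -0.04, 0.059], [0.592, -0.012, 0.09]]
knob 0.7 [332.5, 185.1]
```

View pics/s2.png

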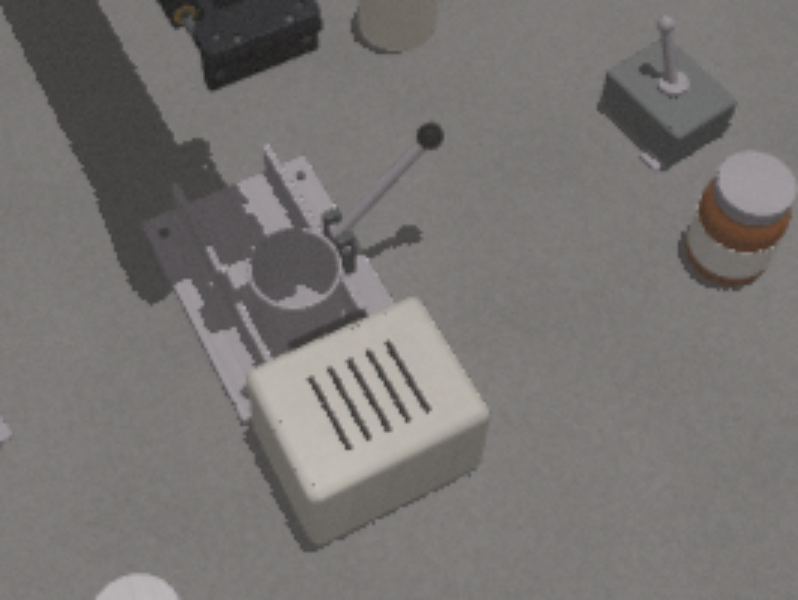

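The cup rim at about (295,268) in the crop still shows a gap to the stop at (330,325), so it is not home. Something else took the 14 N. I'll measure the cup.

```bash
python3 - <<'E'
from h import *
from scipy.optimize import least_squares
Q=[]
for n in("scene","top"):
  for k in range(2):
    im,d=look(n); W=cloud(n,d); P=W.reshape(-1,3)
    q=P[(P[:,0]>.5)&(P[:,0]<.606)&(abs(P[:,1]+.047)<.045)&(P[:,2]>.080)&(P[:,2]<.094)]
    if len(q)>20:
        f=least_squares(lambda c:np.hypot(q[:,0]-c[0],q[:,1]-c[1])-.0335,[.56,-.045],loss='soft_l1',f_scale=.002)
        print(n,len(q),f.x.round(4),np.median(abs(f.fun)).round(4))
    L=(P-np.r_[O,0])@np.array([[np.cos(A),-np.sin(A),0],[np.sin(A),np.cos(A),0],[0,0,1]])
    s=L[(L[:,0]>.05)&(L[:,0]<.1)&(abs(L[:,1])<.028)&(L[:,2]>.03)&(L[:,2]<.088)]
    print("stop",len(s),np.percentile(s,[5,50,95],axis=0).round(3).tolist() if len(s) else "")
    h=L[(L[:,0]>.06)&(L[:,0]<.22)&(abs(L[:,1])<.1)&(L[:,2]>.091)]
    print("housing",len(h),h.min(0).round(3),h.max(0).round(3),np.percentile(h,[1,99],axis=0).round(3).tolist())
E
```

```text
scene 212 [ 0.5587 -0.0439] 0.0008
stop 208 [[0.051, -0.02, 0.045], [0.057, -0.002, 0.072], [0.082, 0.022, 0.088]]
housing 2930 [ 0.079 -0.067  0.091] [0.194 0.069 0.1  ] [[0.087, -0.065, 0.091], [0.191, 0.067, 0.098]]
scene 221 [ 0.5587 -0.0439] 0.0008
stop 209 [[0.051, -0.02, 0.045], [0.056, -0.002, 0.072], [0.081, 0.022, 0.088]]
housing 2951 [ 0.079 -0.068  0.091] [0.193 0.07  0.099] [[0.088, -0.065, 0.091], [0.191, 0.067, 0.098]]
stop 0 
housing 1963 [ 0.083 -0.069  0.091] [0.191 0.068 0.102] [[0.092, -0.067, 0.091], [0.19, 0.066, 0.099]]
stop 0 
housing 1977 [ 0.083 -0.069  0.091] [0.191 0.068 0.101] [[0.092, -0.067, 0.091], [0.189, 0.066, 0.1]]
```

Cup sits about 15 mm short of home. I'll open the gripper and push the cup's rear outside wall with the back of the front finger. That keeps the gripper body well short of the housing.

Emit:
move_arm --steps '[[[-0.003, 0.007, 0.0], 0], [[-0.003, 0.007, 0.0], 0], [[-0.003, 0.007, 0.0], 0], [[-0.003, 0.007, 0.0], 0], [[-0.003, 0.007, 0.03], 0], [[-0.003, 0.007, 0.06], 0], [[-0.003, 0.007, 0.09], 0], [[-0.003, 0.007, 0.12], 0], [[-0.003, 0.007, 0.15], 0], [[-0.003, 0.007, 0.179], 0], [[-0.003, 0.007, 0.179], 0], [[-0.003, 0.007, 0.179], 0]]' --hand -1

```text
time_s: 10.88
tool_pos: [0.4513, -0.0382, 0.0485]
tool_rot: [179.9, 0.0, 85.8]
force: [0.6, 0.7, 0.0]
grip_width: 0.087
```

Contact is expected after about 13 mm and home after about 28 mm.

Emit:
move_arm --steps '[[[0, 0.004, 0], 0], [[0, 0.008, 0], 0], [[0, 0.012, 0], 0], [[0, 0.015, 0], 0], [[0, 0.018, 0], 0], [[0, 0.021, 0], 0], [[0, 0.023, 0], 0], [[0, 0.023, 0], 0]]'

```text
time_s: 11.88
tool_pos: [0.473, -0.0399, 0.0478]
tool_rot: [-179.9, 0.0, 85.8]
force: [-5.1, 0.2, 4.9]
grip_width: 0.087
```

```bash
python3 - <<'E'
from h import *
o=env.get_obs(); print(o['time_s'],o['tool_pos'],o['tool_rot'],o['force'],o['wrist_torque'])
im,d=look("scene"); cv2.imwrite("pics/s3.png",cv2.resize(im[130:280,220:420,::-1],(800,600)))
P=cloud("scene",d).reshape(-1,3)
q=P[(P[:,0]>.5)&(P[:,0]<.612)&(abs(P[:,1]+.047)<.045)&(P[:,2]>.080)&(P[:,2]<.094)]; print(len(q),q.min(0),q.max(0))
E
```

```text
11.875 [ 0.47297349 -0.03989832  0.04784799] [-1.79898577e+02  3.02475288e-02  8.58253138e+01] [-5.06226182  0.22546705  4.85957681] [-0.00994205  0.44752405  0.03345584]
166 [ 0.54712103 -0.07931744  0.08010189] [ 0.6118114  -0.0101855   0.09226674]
```

View pics/s3.png

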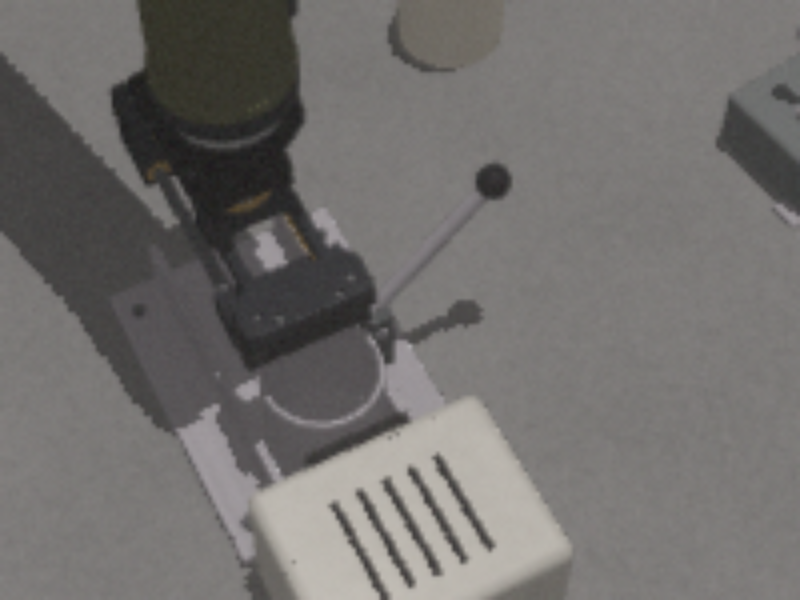

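```bash
cat >> h.py <<'E'
def rim():
    from scipy.optimize import least_squares
    im,d=look("scene"); P=cloud("scene",d).reshape(-1,3)
    q=P[(P[:,0]>.545)&(P[:,0]<.612)&(abs(P[:,1]+.047)<.040)&(P[:,2]>.080)&(P[:,2]<.0945)]
    f=least_squares(lambda c:np.hypot(q[:,0]-c[0],q[:,1]-c[1])-.0335,[.56,-.045],loss='soft_l1',f_scale=.002)
    g=np.abs(f.fun)<.003; q=q[g]; 
    pl=np.linalg.lstsq(np.c_[q[:,:2]-f.x,np.ones(len(q))],q[:,2],rcond=None)[0]
    print("rim",f.x.round(4),g.sum(),len(g),"shaker x",np.round(1000*((f.x-O)@[np.cos(A),np.sin(A)]),1),"top z/slopes",pl.round(3))
    return im
E
python3 - <<'E'
from h import *
rim();rim()
E
```

```text
rim [ 0.5695 -0.0445] 143 165 shaker x 35.4 top z/slopes [-0.005  0.012  0.087]
rim [ 0.5696 -0.0446] 148 171 shaker x 35.5 top z/slopes [-0.009  0.     0.086]
```

Emit:
move_arm --steps '[[[0, 0.001, 0], 0], [[0, 0.002, 0], 0], [[0, 0.003, 0], 0], [[0, 0.003, 0], 0]]'

```text
time_s: 12.52
tool_pos: [0.4765, -0.0402, 0.0476]
tool_rot: [-180.0, 0.0, 85.8]
force: [-4.2, 0.1, 4.6]
grip_width: 0.0872
```

```bash
python3 - <<'E'
from h import *
rim();rim()
E
```

```text
rim [ 0.5729 -0.0448] 148 168 shaker x 38.9 top z/slopes [-0.008 -0.003  0.086]
rim [ 0.5731 -0.045 ] 149 169 shaker x 39.0 top z/slopes [-0.003 -0.011  0.086]
```

Emit:
move_arm --steps '[[[0, 0.002, 0], 0], [[0, 0.004, 0], 0], [[0, 0.005, 0], 0], [[0, 0.005, 0], 0]]'

```text
time_s: 13.12
tool_pos: [0.48, -0.0405, 0.0475]
tool_rot: [-179.8, 0.0, 85.8]
force: [-10.5, -0.0, 10.0]
grip_width: 0.0871
```

```bash
python3 - <<'E'
from h import *
rim();rim()
E
```

```text
rim [ 0.5765 -0.0453] 149 165 shaker x 42.5 top z/slopes [0.028 0.004 0.086]
rim [ 0.5766 -0.0451] 148 162 shaker x 42.6 top z/slopes [0.023 0.004 0.086]
```

The force rose to 10 N while the cup stopped advancing at shaker x about 42, so it is against the stop. Now I'll retreat, rise, close the fingers and move beside the knob.

Emit:
move_arm --steps '[[[0, -0.008, 0], 0], [[0, -0.018, 0], 0], [[0, -0.02, 0], 0], [[0, -0.02, -0.04], 0], [[0, -0.02, -0.09], 0], [[0, -0.02, -0.14], 0], [[0, -0.02, -0.18], 0], [[0.03, -0.01, -0.18], 0], [[0.08, 0.01, -0.18], 0], [[0.13, 0.03, -0.18], 0], [[0.169, 0.04, -0.18], 0], [[0.169, 0.04, -0.18], 0], [[0.169, 0.04, -0.18], 0]]' --hand 1

```text
time_s: 14.85
tool_pos: [0.5336, 0.1243, 0.2272]
tool_rot: [-180.0, 0.0, 85.8]
force: [-0.2, -0.1, -0.6]
grip_width: 0.0007
```

```bash
python3 - <<'E'
from h import *
im=rim();rim(); cv2.imwrite("pics/s4.png",cv2.resize(im[130:280,220:420,::-1],(800,600)))
E
```

```text
rim [ 0.5764 -0.0451] 182 196 shaker x 42.4 top z/slopes [0.02  0.    0.087]
rim [ 0.5764 -0.045 ] 180 194 shaker x 42.3 top z/slopes [ 0.013 -0.007  0.087]
```

View pics/s4.png

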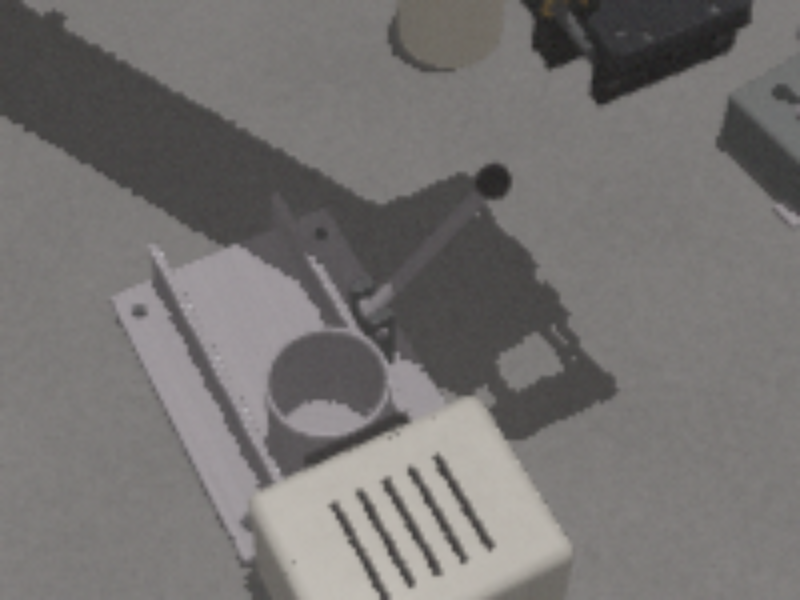

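The cup now touches the stop at (350,440). I'll lower beside the knob and push it toward -y.

Emit:
move_arm --steps '[[[0, 0, 0.04], 0], [[0, 0, 0.08], 0], [[0, 0, 0.102], 0], [[0, 0, 0.102], 0], [[-0.012, 0, 0.102], 0], [[-0.022, 0, 0.102], 0], [[-0.032, 0, 0.102], 0], [[-0.042, 0, 0.102], 0], [[-0.052, 0, 0.102], 0], [[-0.062, 0, 0.102], 0], [[-0.072, 0, 0.102], 0], [[-0.082, 0, 0.102], 0], [[-0.082, 0, 0.102], 0]]'

```text
time_s: 16.58
tool_pos: [0.5277, 0.0409, 0.1252]
tool_rot: [-180.0, 0.1, 85.6]
force: [1.8, 0.7, 0.6]
grip_width: 0.0007
```

Emit:
move_arm --steps '[[[-0.01, 0, 0], 0], [[-0.02, 0, 0], 0], [[-0.03, 0, 0], 0], [[-0.04, 0, 0], 0], [[-0.048, 0, 0], 0], [[-0.055, 0, 0], 0], [[-0.06, 0, 0], 0], [[-0.06, 0, 0], 0], [[-0.06, 0, 0], 0]]'

```text
time_s: 17.7
tool_pos: [0.5234, -0.0161, 0.1256]
tool_rot: [180.0, -0.0, 85.8]
force: [0.6, 0.9, 0.7]
grip_width: 0.0008
```

```bash
python3 - <<'E'
from h import *
im=rim(); cv2.imwrite("pics/s5.png",cv2.resize(im[130:280,220:420,::-1],(800,600)))
E
```

```text
rim [ 0.5765 -0.045 ] 171 187 shaker x 42.5 top z/slopes [0.014 0.014 0.087]
```

View pics/s5.png

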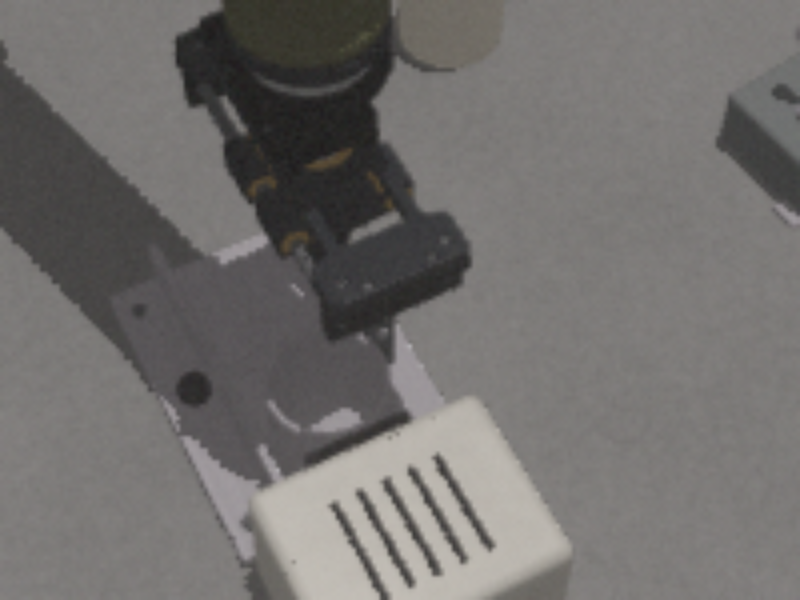

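The knob is now at (193,388), on the far side of the channel, so the bar has snapped over. I'll rise and go to the motor lever at the left.

Emit:
move_arm --steps '[[[0, 0, -0.05], 0], [[0, 0, -0.095], 0], [[0.05, -0.01, -0.095], -0.02], [[0.1, -0.019, -0.095], -0.04], [[0.15, -0.028, -0.095], -0.06], [[0.2, -0.037, -0.095], -0.08], [[0.25, -0.046, -0.095], -0.1], [[0.3, -0.055, -0.095], -0.12], [[0.338, -0.061, -0.095], -0.13], [[0.338, -0.061, -0.095], -0.13], [[0.338, -0.061, -0.095], -0.13], [[0.338, -0.061, -0.095], -0.13]]'

```text
time_s: 19.25
tool_pos: [0.4879, 0.3234, 0.2204]
tool_rot: [180.0, 0.1, 93.1]
force: [0.3, -0.0, 1.2]
grip_width: 0.0004
```

```bash
python3 - <<'E'
from h import *
im=rim()
for n in("top","scene"):
    im,d=look(n); P=cloud(n,d).reshape(-1,3)
    k=P[(P[:,0]>.49)&(P[:,0]<.55)&(P[:,1]>-.125)&(P[:,1]<-.09)&(P[:,2]>.047)&(P[:,2]<.2)]
    print(n,"knob",len(k),k.mean(0).round(3) if len(k) else"",k.max(0).round(3) if len(k) else "")
    t=P[(P[:,0]>.5)&(P[:,0]<.6)&(P[:,1]>.3)&(P[:,1]<.36)&(P[:,2]>.094)&(P[:,2]<.115)]
    print("tip",len(t),t.mean(0).round(3) if len(t) else "")
    b=P[(P[:,0]>.49)&(P[:,0]<.54)&(P[:,1]>-.09)&(P[:,1]<0)&(P[:,2]>.046)&(P[:,2]<.2)]
    print("bar",len(b),b.mean(0).round(3) if len(b) else "")
E
```

```text
rim [ 0.5763 -0.0451] 186 200 shaker x 42.3 top z/slopes [ 0.018 -0.006  0.087]
top knob 66 [ 0.518 -0.102  0.056] [ 0.528 -0.091  0.062]
tip 38 [0.522 0.326 0.104]
bar 204 [ 0.523 -0.046  0.055]
scene knob 63 [ 0.522 -0.102  0.055] [ 0.529 -0.091  0.06 ]
tip 30 [0.526 0.327 0.101]
bar 98 [ 0.524 -0.054  0.053]
```

The clamp is locked: the bar's top is level at 55 mm with the knob on the -y side. I'll lower and push the motor lever.

Emit:
move_arm --steps '[[[0.003, 0, 0.04], 0], [[0.003, 0, 0.08], 0], [[0.003, 0, 0.115], 0], [[0.003, 0, 0.13], 0], [[0.003, 0, 0.13], 0], [[0.003, 0.01, 0.13], 0], [[0.003, 0.018, 0.13], 0], [[0.003, 0.026, 0.13], 0], [[0.003, 0.034, 0.13], 0], [[0.003, 0.042, 0.13], 0], [[0.003, 0.05, 0.13], 0], [[0.003, 0.055, 0.13], 0], [[0.003, 0.055, 0.13], 0]]'

```text
time_s: 21.02
tool_pos: [0.5424, 0.3308, 0.0902]
tool_rot: [-180.0, 0.0, 93.2]
force: [0.1, 0.2, -0.7]
grip_width: 0.0002
```

Emit:
move_arm --steps '[[[0, -0.02, 0], 0], [[0, -0.05, 0], 0], [[0, -0.06, 0], 0], [[0, -0.06, -0.04], 0], [[0, -0.06, -0.09], 0], [[0, -0.06, -0.14], 0], [[0, -0.06, -0.14], 0], [[0, -0.06, -0.14], 0]]'

```text
time_s: 22.02
tool_pos: [0.4824, 0.3273, 0.2301]
tool_rot: [180.0, 0.0, 93.2]
force: [-0.0, -0.0, 0.6]
grip_width: 0.0001
```

```bash
python3 - <<'E'
from h import *
im=rim()
for n in("top","scene"):
    im,d=look(n); P=cloud(n,d).reshape(-1,3)
    if n=="scene": cv2.imwrite("pics/s6.png",cv2.resize(im[90:390,120:520,::-1],(800,600)))
    for s,b in(("knob",(.49,.55,-.125,-.09,.047,.2)),("tip",(.5,.61,.3,.36,.094,.115)),("ctip",(.42,.56,-.4,-.25,.064,.09))):
        t=P[(P[:,0]>b[0])&(P[:,0]<b[1])&(P[:,1]>b[2])&(P[:,1]<b[3])&(P[:,2]>b[4])&(P[:,2]<b[5])]
        print(n,s,len(t),t.mean(0).round(3) if len(t) else "")
    for q in("jar","can","mug"):
        for r in env.cut_out(n,q)[:1]:
            p=cloud(n,d)[r["region"]]; print(q,round(r["conf"],2),np.nanmedian(p,0).round(3))
o=env.get_obs(); print(o['time_s'],o['tool_pos'],o['force'])
E
```

```text
rim [ 0.5764 -0.045 ] 188 203 shaker x 42.3 top z/slopes [0.024 0.011 0.086]
top knob 66 [ 0.518 -0.102  0.056]
top tip 41 [0.568 0.329 0.103]
top ctip 36 [ 0.478 -0.323  0.074]
jar 0.55 [0.67  0.276 0.096]
can 0.7 [ 0.715 -0.253  0.087]
mug 0.84 [0.341 0.187 0.008]
scene knob 63 [ 0.522 -0.102  0.055]
scene tip 28 [0.572 0.329 0.102]
scene ctip 41 [ 0.481 -0.322  0.073]
jar 0.81 [0.693 0.27  0.074]
can 0.95 [ 0.741 -0.259  0.088]
mug 0.55 [0.339 0.194 0.055]
22.475 [0.48184694 0.32773765 0.23012688] [ 0.43181538 -0.95573093 -0.13769712]
```

View pics/s6.png

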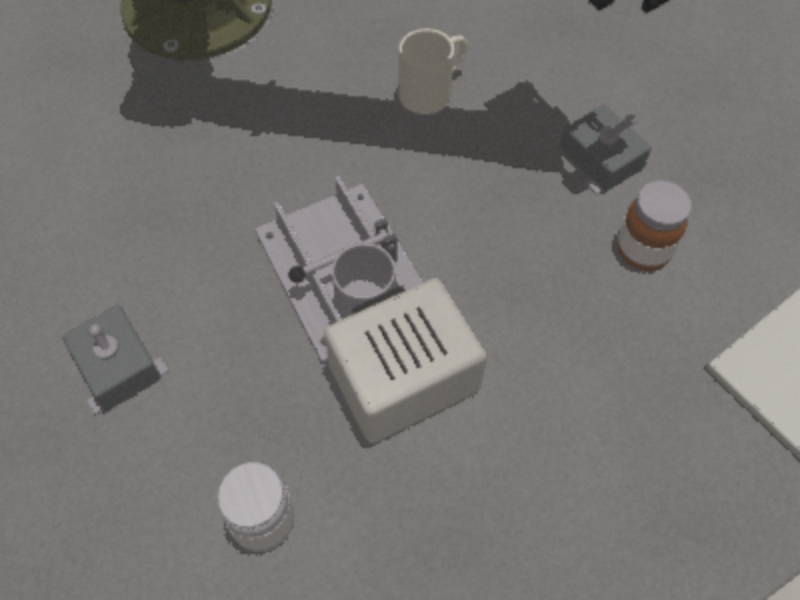

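The picture shows everything as wanted: cup at the stop (365,275), clamp bar across the channel behind it with the knob at (297,273), motor lever leaning away at (625,125) and the crusher lever unchanged.

```bash
python3 -c "
from cell import env
print(env.sign_off())"
```

```text
the job is handed in; nothing more can be done
None
```

I pushed the cup home, flipped the clamp over into its lock, flipped the long motor switch to on, and handed the job in at 22.5 s. No verdict was reported.

**First push:** My push from inside the cup left it about 15 mm short of the stop. The wrist read about 14 N there, and I did not find out what caused it. I finished with a second push on the cup's rear outside wall, until the force rose to 10 N and the cup stopped advancing.

**Last checks before handing in:**
- **Cup:** upright at x of about 42 mm in the shaker's frame, against 40 mm for home. My estimate of the shaker's position is good to about 3 mm.
- **Clamp:** the knob and bar top are level at about 55 mm across the channel, so it is locked.
- **Motor switch:** the lever tip moved from x 0.524 to 0.570 m, which is on.
- **Crusher switch:** the lever is unchanged, still off.
- **Jar and can:** within 1 mm of where they started.
- **Mug:** unchanged in the scene view. The top view gave about 18 mm of shift, from a median over a different visible part of it. I trust the scene view.
- **Robot:** clear of everything, 0.23 m up.

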